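# Empty the tip-up inspection box into the parts tray

## Task

The nuts on the lid of the inspection box have been checked. Slide the empty blue tray home under the lip of the box, up against it and between its two guides, and let go of it; then lift the sprung lid until its needle stands at the index clip on the quadrant, so that all five nuts slide down into the tray. Finish while still holding the lid there with the gripper, and leave the index clip, the glue bottle and the hex key where they are.

Things in the scene. Friction and masses are not known exactly. Their poses are not given: they have to be found in the camera images.
- box: Inspection box fixed to the table: grey sheet metal, 78 (x) x 121 (y) x 42 mm high, a white sprung lid on top. Origin on the table under the hinge; x runs along the hinge (+x away from the robot), y level from the hinge towards the lid's crossbar, z up. Body: |x| under 0.039, y 0.001 to 0.122. The glue bottle stands behind it, the hex key lies in front of it.
- hinge (a point): Middle of the lid's hinge axis, a line along x of the box, 46 mm above the table over the box's origin. Round it, at x = -0.044 of the box (the side towards the robot), stands the quadrant: a flat metal bow 3 mm thick, radius 75 mm, ticks every 5 degrees, up to 115 mm above the table.
- lid (a joint): Angle of the lid, rad: 0 shut and level, grows as the crossbar goes up, stop at 1.05. Spring and weight pull it shut: 3 N at the crossbar at 0, 6 to 7 N at 0.7; let go, it snaps shut. White plate 60 mm wide, 4 mm thick, mid-plane through the hinge axis, from y -0.024 (lip) to 0.120, on a wider metal frame; rims 10 mm high at the sides and the bar's end. Nuts start to slide at 0.24 to 0.36 rad.
- lid_bar (a point): Middle of the lid's crossbar: black sleeve 12 mm thick, 48 mm long, parallel to the hinge, on two 7 mm rods at x = +-0.030. In the lid's own frame 165 mm out from the hinge axis and 10 mm above its plane: 56 mm above the table when shut. 37 mm free between sleeve and box, nothing beyond it. The point turns with the lid.
- index (a joint): Angle of the index clip on the quadrant, rad, same zero and sense as lid, between 0.55 and 0.80. The lid's needle stands at the clip when lid equals index. It is clamped by friction; leave it as set.
- index_clip (a point): Middle of the index clip: dark steel clip 9 x 22 x 10 mm with a screw head, riding on the quadrant 75 mm from the hinge axis at x = -0.044 of the box.
- berth (a point): Where the tray's origin belongs, on the table at y = -0.0565 of the box: tray's long side along the box's y, its end against or a few mm off the box, the lip 23 mm over it (lip's underside 44 mm up). Two guides 10 mm high stand beside it: inner faces 74 mm apart, from the box to y = -0.042 of the box, then flared to y = -0.056, |x| = 0.049.
- tray: The empty blue tray, loose: 66 (x) x 110 (y) x 20 mm high, walls and floor 2 mm, 90 g. Origin at the centre of its underside, z up; either end may go to the box. Can be gripped from above across its 66 mm width, at the half that stays outside the guides.
- threadlocker: Red glue bottle with blue nozzle cap standing behind the box, 19 x 32 x 93 mm, loose; origin at the centre of its foot. To be left alone.
- hex_key: L-shaped black hex key lying in front of the box, 31 x 92 x 5 mm, loose; origin at its middle. To be left alone.
- nut_1: Steel M12 hex nut, 19 mm across flats, 22 mm across corners, 11 mm thick, 18 g, lying flat on the lid. Origin at the centre of its underside.
- nut_2: Steel M12 hex nut, 19 mm across flats, 22 mm across corners, 11 mm thick, 18 g, lying flat on the lid. Origin at the centre of its underside.
- nut_3: Steel M12 hex nut, 19 mm across flats, 22 mm across corners, 11 mm thick, 18 g, lying flat on the lid. Origin at the centre of its underside.
- nut_4: Steel M12 hex nut, 19 mm across flats, 22 mm across corners, 11 mm thick, 18 g, lying flat on the lid. Origin at the centre of its underside.
- nut_5: Steel M12 hex nut, 19 mm across flats, 22 mm across corners, 11 mm thick, 18 g, lying flat on the lid. Origin at the centre of its underside.

How it is judged (in metres and radians):
On the way, in this order (a step that is already met when the one before it is completed fails the run):
1. the tray stands home under the lip, let go, with the lid still shut (horizontal distance between tray and berth below 0.01 m and angle between the y axis of tray and the y axis of box, either way round below 0.12 rad and angle between tray's own z axis and vertical below 0.06 rad and height (world z) of tray below 0.006 m and contact force between the fingers and tray below 0.2 N and linear speed of tray below 0.02 m/s and value of joint lid below 0.08 rad), for 0.2 s.
2. the lid is held at the index (angle between the y axis of lid_bar and the y axis of index_clip, either way round below 0.07 rad and velocity of joint lid between -0.1 and 0.1 rad/s and contact force between the fingers and lid above 1 N), for 0.3 s.
At the end, for the whole second after the job is handed in: The fingers hold the lid still at the index: its angle within 0.07 rad (4 degrees) of the clip's, pressed with more than 1 N; the tray stands flat on the table within 10 mm and 0.12 rad of its place under the lip; all five nuts lie at rest inside the tray (all of step 2 and horizontal distance between tray and berth below 0.01 m and angle between the y axis of tray and the y axis of box, either way round below 0.12 rad and angle between tray's own z axis and vertical below 0.06 rad and height (world z) of tray below 0.006 m and x of nut_1 in the frame of tray between -0.033 and 0.033 m and y of nut_1 in the frame of tray between -0.055 and 0.055 m and z of each of nut_1, nut_2, nut_3, nut_4, nut_5 in the frame of tray below 0.035 m and linear speed of each of nut_1, nut_2, nut_3, nut_4, nut_5 below 0.03 m/s and x of nut_2 in the frame of tray between -0.033 and 0.033 m and y of nut_2 in the frame of tray between -0.055 and 0.055 m and x of nut_3 in the frame of tray between -0.033 and 0.033 m and y of nut_3 in the frame of tray between -0.055 and 0.055 m and x of nut_4 in the frame of tray between -0.033 and 0.033 m and y of nut_4 in the frame of tray between -0.055 and 0.055 m and x of nut_5 in the frame of tray between -0.033 and 0.033 m and y of nut_5 in the frame of tray between -0.055 and 0.055 m); the arm keeps its last pose, push and grip.
It fails at once if the index clip is shifted by more than 6 mm (distance of index_clip from where it was at the start of the episode above 0.006 m).
It fails at once if the glue bottle is moved by more than 30 mm or tipped (distance of threadlocker from where it was at the start of the episode above 0.03 m or angle between threadlocker's own z axis and vertical above 0.4 rad).
It fails at once if the hex key is moved by more than 30 mm (distance of hex_key from where it was at the start of the episode above 0.03 m).
It also fails if it takes over 64 s, if anything falls off the work surface, if the arm or the gripper's body presses on something with over 40 N, if the wrist force passes 120 N, or if a joint passes its speed limit or range.

## Robot

A 6-joint arm with a two-finger parallel gripper is mounted at the origin on a cart in front of the work surface, level with it; the furniture and walls round the work are solid. World frame = base frame: x ahead of the robot, y to its left, z up, the work surface at z = 0. Lengths are in mm, angles in rad, forces in N, time in s.
With the tool pointing down it reaches from about 350 to 875 mm from the base axis. Payload 4.2 kg.
Tool frame: the origin (TCP) lies where the fingers leave the gripper's body, on its centre line; the fingertips stand 70 mm ahead of it and the grasp point (between the pads) lies 51 mm ahead of it (robot.grip_point_offset is the distance from the TCP to the grasp point, in mm); z points along the fingers, y is the line along which they close (so a half turn about z gives the same grasp; the last joint's range is limited). The gripper opens to 87 mm and grips with 3 to 60 N. Pads are 19 mm wide; open, the fingers measure 117 mm over their backs; the gripper's body (75 mm by 190 mm) begins 51 mm behind the grasp point.
Start: joints at [1.425, 0.385, 0.008, 0, -1.194, -0.259], TCP at [246.114, 574.48, 292.25] pointing down, gripper open.
Joint ranges: [-3.14, 3.14], [-1.21, 2.06], [-1.07, 1.41], [-3.16, 2.05], [-2.99, -0.16], [-3.1, 3.1]. Speed limits (rad/s): [2.79, 2.79, 3.14, 3.14, 3.14, 3.14].

## Interface

Orientations are given as a 3x3 rotation matrix whose columns are the frame's x, y, z axes.
In Python, from plant import robot gives the robot as it stands.
- The arm moves only by the shell command python3 -m creep 'ROWS'. ROWS is JSON, a list of rows, each a list of 7 numbers: the shift along the tool's x, y, z normalised to -1 to 1, where 1 is 15 cm, then the turn, a rotation vector about the tool's x, y, z normalised to -1 to 1, where 1 is 0.5 rad, then the closure, from -1 (fully open) to 1 (shut), so that 0 is half open. A call has 1 to 8 rows; each row is the pose to reach, as a shift and turn from the pose commanded when the call began, along the tool's axes at that moment; what a row does not reach only later rows make up. A row lasts 1/10 s, in which the tool goes at most 50 mm and 8.59 degrees, less where a joint would pass 70% of its speed; a pose out of reach is approached as far as the arm can. A call with a number of a shift or a turn outside -1 to 1 is refused whole. A call with a gripper value outside its range is refused whole. The fingers move at their own pace and stop on an object; the grip force is fixed at half the most. Time passes only in rows, so rows that repeat a pose let the fingers close. It gives the time, the measured TCP pose, the force, the opening and the grip force at its end, in the units of the state.
- robot.get_obs(): the state, without advancing time (a new reading comes with each control period).
- robot.capture(name): name is "scene" or "top" or "wrist"; returns (picture, depth): 420x560x3 uint8, blue, green, red; 420x560 float32, mm along the optical axis (not along the pixel's ray), 0 where there is no reading.
- robot.camera_model(name): a dict with "fx", "fy", "cx", "cy" (pixels), "xyz" and "orientation" of the camera in the world. Camera axes: x right, y up, looking along -z (the intrinsics and any distortion apply to the point x, -y, -z); pixel columns grow to the right and rows downward; lengths in mm; the calibration is good to about 2 mm. A picture is of the moment at which its call begins: read the wrist's pose just before it. camera_model takes no time and is no camera call; for the wrist camera it gives the pose at the moment of the call.
- robot.close_job(): hands the job in; it is judged then, once.
The state is a dict: "time_s": time; "qpos": joint angles; "joint_vel": joint speeds; "tau": joint torques, N m; "tool_pos": TCP position; "orientation": TCP orientation; "wrist_force": force on the tool from outside, world axes, zero at the start; "torque": the same for the moment, N m; "grip_width": finger opening in mm; "grip_force": force on a finger pad.
Only numpy, scipy, OpenCV 4.12 (cv2) and the standard library are available. Lean on these libraries where they do the work, as an engineer would, in place of code of your own. Each camera call takes 0.05 s, during which the arm holds its last target. There are 200 camera calls.

## Working session

There is one attempt and no reset: what is moved stays moved. The work goes in short steps, Python scripts to look and compute and a shell command to move; the robot and the scene stay as the last step left them, time stands still between calls to the robot, and variables do not carry over. Pictures are saved under pics/ and viewed, at most 10 in all, crops included, and the job is handed in when it is done.

```bash
mkdir -p pics; ls; cat > h.py <<'E'
import numpy as np,cv2
from plant import robot
def snap(n,f):
    m=robot.camera_model(n); p,d=robot.capture(n); cv2.imwrite(f'pics/{f}.png',p); np.savez(f'pics/{f}.npz',d=d,**{k:np.array(m[k]) for k in ('fx','fy','cx','cy','xyz','orientation')}); return p,d,m
def load(f): return dict(np.load(f'pics/{f}.npz'))
def pt(m,u,v,z=None):
    "world point at pixel; by depth, or on plane of height z"
    r=m['orientation']@np.array([(u-m['cx'])/m['fx'],-(v-m['cy'])/m['fy'],-1.])
    s=(z-m['xyz'][2])/r[2] if z is not None else np.median(m['d'][v-1:v+2,u-1:u+2])
    return m['xyz']+s*r
E
python3 - <<'E'
from h import *
for n in('scene','top'):
    p,d,m=snap(n,n+'0'); print(n,m['xyz'],m['orientation'],m['fx'],{k for k in m})
print(robot.get_obs())
E
```

```text
pics
scene [ 247.52957492 -646.52810867  829.75414203] [[ 0.8845027   0.37350243 -0.27955483]
 [-0.46643226  0.69538745 -0.54669666]
 [-0.00979361  0.61394807  0.78928566]] 453.5441166003926 {'xyz', 'orientation', 'fx', 'cy', 'fy', 'cx'}
top [ 473.94285631 -110.43606235 1061.19425239] [[-0.02109286  0.99896998 -0.04017552]
 [-0.99960453 -0.02181969 -0.0177396 ]
 [-0.01859795  0.03978546  0.99903515]] 521.1168505575705 {'xyz', 'orientation', 'fx', 'cy', 'fy', 'cx'}
{'time_s': 0.1, 'qpos': array([ 1.42457575e+00,  3.85495780e-01,  6.79081370e-03, -4.63839196e-04,
       -1.19402025e+00, -2.58591425e-01]), 'joint_vel': array([ 8.40645195e-04, -1.61934119e-03,  2.98129506e-03,  4.44726891e-03,
        8.26490381e-05,  2.46353810e-03]), 'tau': array([-4.01108991e-04, -3.91692066e+01,  1.87935001e+01,  4.23196301e+00,
        1.34497249e-02, -7.32639660e-05]), 'tool_pos': array([245.97351088, 574.13013358, 291.26593739]), 'orientation': array([[ 9.19109092e-01, -3.94002508e-01, -7.07734170e-04],
       [-3.94003136e-01, -9.19107243e-01, -1.84542321e-03],
       [ 7.66177699e-05,  1.97499473e-03, -9.99998047e-01]]), 'wrist_force': array([-0.22582938,  0.69824932, -0.34968994]), 'torque': array([0.0170961 , 0.01569534, 0.04214556]), 'grip_force': 0.0, 'grip_width': 87.00744105066752}
```

View pics/top0.png

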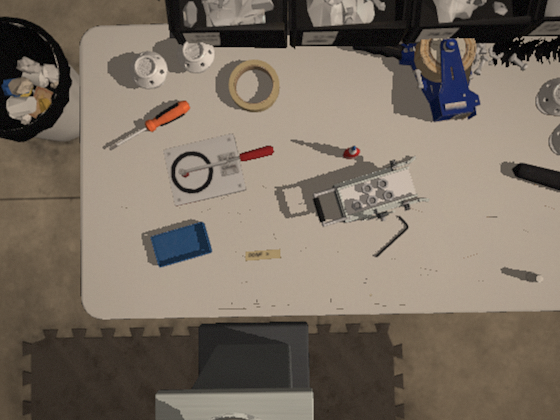

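View pics/scene0.png

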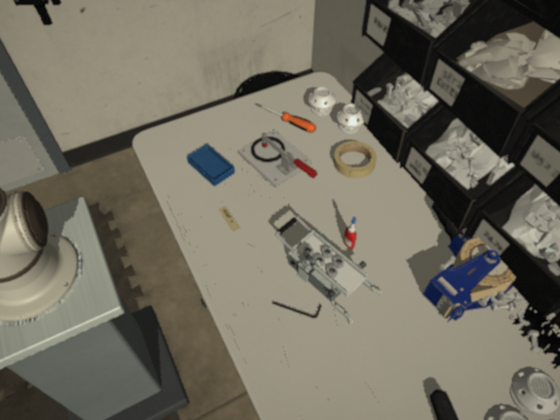

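The top view shows the tray at (181,244), the box at about (365,195), the hex key at (392,237) and the bottle at (350,152). I'll enlarge the box next.

```bash
python3 - <<'E'
from h import *
a=cv2.imread('pics/top0.png')[140:260,265:440]; b=cv2.imread('pics/scene0.png')[200:330,260:400]
a=cv2.resize(a,None,fx=4.5,fy=4.5,interpolation=3)
cv2.imwrite('pics/c1.png',a); cv2.imwrite('pics/c2.png',cv2.resize(b,None,fx=4.5,fy=4.5,interpolation=3))
m=load('top0')
for uv in[(181,244),(153,240),(205,224),(210,250),(158,265),(328,207),(295,200),(370,190)]: print(uv,pt(m,*uv).round(),pt(m,*uv,z=20.).round())
E
```

```text
(181, 244) [449.  99.   4.] [450.  96.  20.]
(153, 240) [459. 155.   7.] [459. 152.  20.]
(205, 224) [489.  50.   1.] [489.  47.  20.]
(210, 250) [436.  39.   6.] [437.  38.  20.]
(158, 265) [409. 143.  16.] [409. 142.  20.]
(328, 207) [ 518. -201.    2.] [ 517. -200.   20.]
(295, 200) [ 534. -135.    1.] [ 533. -134.   20.]
(370, 190) [ 547. -278.   58.] [ 550. -284.   20.]
```

View pics/c1.png

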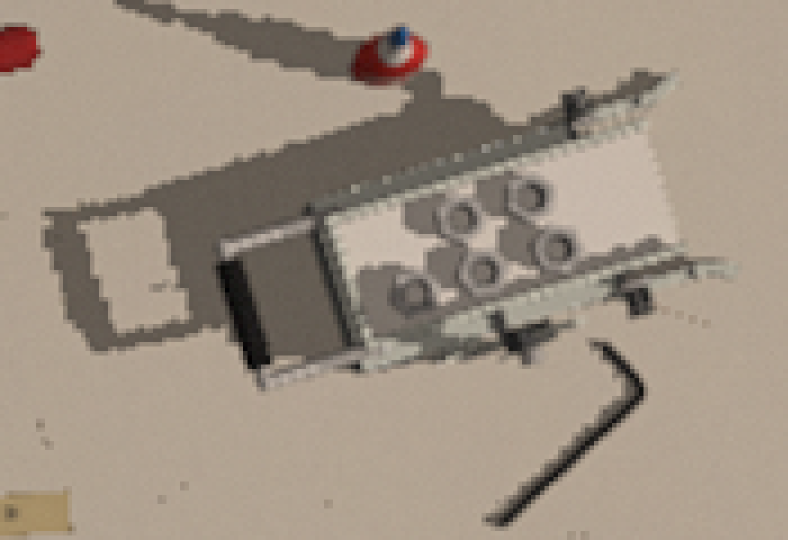

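View pics/c2.png

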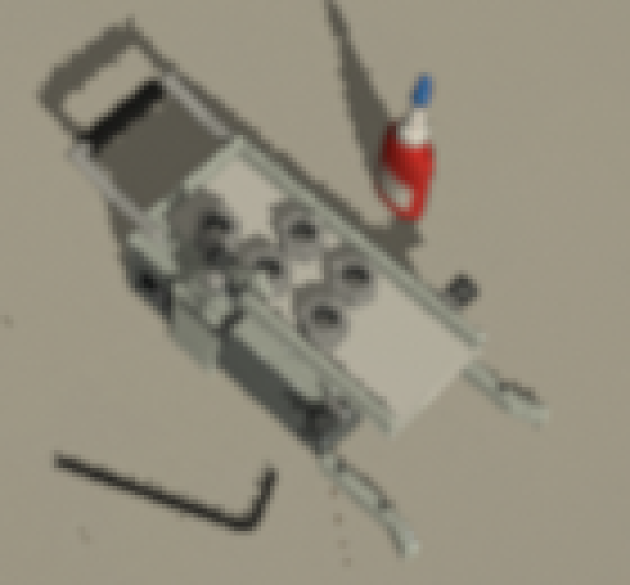

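The bar is at about (319,210) in the top view, the lip edge runs (408,169)–(417,194), the guides are at the right, and the clip is near (381,214).

```bash
python3 - <<'E'
from h import *
m=load('top0'); f=lambda u,v:(round(265+u/4.5),round(140+v/4.5))
P=lambda u,v,z=None: pt(m,265+u/4.5,140+v/4.5,z)
A=P(228,262,61);B=P(258,368,61);print('bar',A,B,(A+B)/2,np.linalg.norm(A-B))
C=P(645,130,48);D=P(685,245,48);print('lip',C,D,(C+D)/2,np.linalg.norm(C-D))
y=((A+B)/2-(C+D)/2)[:2];print('len',np.linalg.norm(y),'ang',np.arctan2(*y[::-1]))
for a,b in((A,B),(C,D)): e=(a-b)[:2]; print('ang from x',np.arctan2(e[1],e[0])+np.pi/2)
y/=np.linalg.norm(y);x=np.array([y[1],-y[0]]);h=((C+D)/2)[:2]+24*y
b=((A+B)/2)[:2]-165*y; print('hinge',h,b); o=(h+b)/2
print('x',x,'y',y,'berth',o-56.5*y)
# points in box frame
for n in('top0','scene0'):
    m=load(n); d=m['d'];vv,uu=np.mgrid[0:420,0:560]
    r=np.stack([(uu-m['cx'])/m['fx'],-(vv-m['cy'])/m['fy'],-np.ones_like(uu,float)],-1)@m['orientation'].T
    W=m['xyz']+r*d[...,None]; q=W[...,:2]-o; X=q@x;Y=q@y;Z=W[...,2]
    k=(X<-32)&(X>-65)&(Y>-20)&(Y<100)&(Z>62)&(Z<130)&(d>0)
    g=cv2.imread(f'pics/{n}.png').mean(2)
    print(n)
    for i in np.argwhere(k): i=tuple(i);print(i,int(X[i]),int(Y[i]),int(Z[i]),int(g[i]),end='; ')
# tray
m=load('top0');p=cv2.imread('pics/top0.png').astype(int)
k=(p[...,0]-p[...,2]>40).astype(np.uint8);k[:, :140]=0;k[:,225:]=0;k[:210]=0;k[280:]=0
r=cv2.minAreaRect(np.argwhere(k)[:,::-1].astype(np.float32));print(r)
c=np.array([pt(m,*q,z=14.)[:2] for q in cv2.boxPoints(r)]);print(c,c.mean(0),[np.linalg.norm(c[i]-c[i-1]) for i in range(4)])
E
```

```text
bar [ 533.06291301 -173.22010783   61.        ] [ 487.58748961 -184.87595252   61.        ] [ 510.32520131 -179.04803018   61.        ] 46.94542415315967
lip [ 586.89946934 -355.17112376   48.        ] [ 536.79517729 -370.76005363   48.        ] [ 561.84732332 -362.96558869   48.        ] 52.473372443001274
len 190.99789890944004 ang 1.8439321103912338
ang from x 1.8217057427286103
ang from x 1.8724322579476382
hinge [ 555.37326818 -339.85527476] [ 554.83433036 -337.93143847]
x [0.96292975 0.2697523 ] y [-0.2697523   0.96292975] berth [ 570.34480407 -393.29888733]
top0
(np.int64(210), np.int64(386)) -36 49 91 132; (np.int64(210), np.int64(392)) -39 43 112 156; (np.int64(210), np.int64(393)) -39 40 108 169; (np.int64(210), np.int64(394)) -40 39 111 172; (np.int64(211), np.int64(382)) -36 57 92 131; (np.int64(211), np.int64(383)) -36 57 100 128; (np.int64(211), np.int64(384)) -37 54 96 122; (np.int64(211), np.int64(385)) -37 53 97 91; (np.int64(211), np.int64(386)) -38 50 95 72; (np.int64(211), np.int64(388)) -39 48 102 148; (np.int64(211), np.int64(389)) -39 48 108 142; (np.int64(211)
[... 10664 characters left out ...]
 112; (np.int64(265), np.int64(311)) -44 55 87 70; (np.int64(265), np.int64(312)) -45 52 93 69; (np.int64(265), np.int64(313)) -44 50 94 93; (np.int64(265), np.int64(314)) -42 50 92 117; (np.int64(265), np.int64(318)) -41 41 101 127; (np.int64(265), np.int64(319)) -42 38 106 149; (np.int64(266), np.int64(306)) -42 69 64 114; ((180.9528350830078, 244.0849151611328), (31.455564498901367, 54.806861877441406), 74.05460357666016)
[[465.98483944 158.61886866]
 [494.05380494  51.63359705]
 [432.92342846  35.17831276]
 [404.88328493 141.87132254]] [449.46133944  96.82552525] [np.float64(63.35519130276054), np.float64(110.60612626317248), np.float64(63.30639232430121), np.float64(110.31612748689967)]
```

Sizes agree with the data: bar 47 mm long, bar to lip 191 mm, tray 63×110 mm. The tray centre is at (449,97) and already almost parallel to the box. The clip reads about 0.7 rad. Moving over the tray's outer half now.

```bash
cat >> h.py <<'E'
def rel(pos,yaw=None,n=1):
    "print normalised tool-frame shift to TCP pos, and turn to tool-down with y axis at yaw"
    from scipy.spatial.transform import Rotation as Ro
    s=robot.get_obs();R=s['orientation'];d=R.T@(np.array(pos)-s['tool_pos'])/150
    t=np.zeros(3)
    if yaw is not None:
        y=np.array([np.cos(yaw),np.sin(yaw),0]);z=np.array([0,0,-1.])
        t=Ro.from_matrix(R.T@np.stack([np.cross(y,z),y,z],1)).as_rotvec()/.5
    print('t',s['time_s'],'pos',s['tool_pos'].round(1),'F',s['wrist_force'].round(1),'grip',round(s['grip_width'],1),round(s['grip_force'],1)); print('rel',d.round(3),t.round(3))
E
python3 -m creep '[[0.88,0.85,0,0,0,0,-1],[0.88,0.85,0,0,0,0,-1],[0.88,0.85,0,0,0,0,-1],[0.88,0.85,0,0,0,0,-1]]'
python3 -m creep '[[0.88,0.85,0,0,0,0,-1],[0.88,0.85,0,0,0,0,-1],[0.88,0.85,0,0,0,0,-1],[0.88,0.85,0,0,0,0,-1]]'
python3 -m creep '[[0.88,0.85,0.6,0,0,0.9,-1],[0.88,0.85,0.6,0,0,0.9,-1],[0.88,0.85,0.6,0,0,0.9,-1],[0.88,0.85,0.6,0,0,0.9,-1],[0.88,0.85,0.6,0,0,0.9,-1]]'
python3 -m creep '[[0,0,0,0,0,0.9,-1],[0,0,0,0,0,0.9,-1],[0,0,0,0,0,0.9,-1],[0,0,0,0,0,0.9,-1]]'
python3 - <<'E'
from h import *
rel([458,65,76],1.827-np.pi/2-np.pi)
E
```

```text
time_s: 0.5
tool_pos: [317.6, 402.3, 291.9]
orientation: [[0.919, -0.395, -0.001], [-0.395, -0.919, -0.001], [-0.0, 0.002, -1.0]]
wrist_force: [0.7, 0.1, 0.4]
grip_width: 87.5
grip_force: 0.0
time_s: 0.9
tool_pos: [388.4, 233.3, 292.1]
orientation: [[0.919, -0.395, -0.001], [-0.395, -0.919, -0.001], [-0.0, 0.001, -1.0]]
wrist_force: [0.4, -0.1, -1.2]
grip_width: 87.2
grip_force: 0.0
time_s: 1.4
tool_pos: [458.4, 62.7, 199.1]
orientation: [[0.651, -0.759, -0.007], [-0.759, -0.651, -0.003], [-0.002, 0.007, -1.0]]
wrist_force: [-0.7, 0.3, 0.5]
grip_width: 86.9
grip_force: 0.0
time_s: 1.8
tool_pos: [459.4, 67.3, 202.4]
orientation: [[0.264, -0.965, 0.0], [-0.965, -0.264, 0.0], [-0.0, -0.0, -1.0]]
wrist_force: [-0.6, -0.2, -0.5]
grip_width: 87.5
grip_force: 0.0
t 1.8 pos [459.4  67.3 202.4] F [-0.6 -0.2 -0.5] grip 87.5 0.0
rel [0.012 0.013 0.842] [-0.     0.     0.021]
```

```bash

python3 -m creep '[[0.01,0.01,0.4,0,0,0.02,-1],[0.01,0.01,0.6,0,0,0.02,-1],[0.01,0.01,0.75,0,0,0.02,-1],[0.01,0.01,0.85,0,0,0.02,-1],[0.01,0.01,0.85,0,0,0.02,-1]]' | head -2
python3 -m creep '[[0,0,0,0,0,0,0.6],[0,0,0,0,0,0,0.6],[0,0,0,0,0,0,0.6],[0,0,0,0,0,0,0.6],[0,0,0,0,0,0,0.6],[0,0,0,0,0,0,0.6]]'
python3 -m creep '[[0,0,-0.1,0,0,0,0.6],[0,0,-0.3,0,0,0,0.6],[0,0,-0.6,0,0,0,0.6],[0,0,-1,0,0,0,0.6],[0,0,-1,0,0,0,0.6],[0,0,-1,0,0,0,0.6]]'
python3 - <<'E'
from h import *
snap('scene','scene1'); snap('wrist','w1')
cv2.imwrite('pics/j1.png',np.hstack([cv2.imread('pics/scene1.png')[90:330,120:400],cv2.resize(cv2.imread('pics/w1.png'),(320,240))]))
rel([599,-497,226],1.844-np.pi/2-np.pi)
E
```

```text
time_s: 2.3
tool_pos: [457.3, 65.0, 73.0]
time_s: 2.9
tool_pos: [458.8, 65.4, 75.7]
orientation: [[0.254, -0.967, 0.002], [-0.967, -0.254, 0.001], [-0.0, -0.002, -1.0]]
wrist_force: [-2.2, 0.9, 7.0]
grip_width: 65.0
grip_force: 30.0
time_s: 3.5
tool_pos: [459.0, 65.4, 226.7]
orientation: [[0.253, -0.967, 0.005], [-0.967, -0.253, 0.003], [-0.001, -0.005, -1.0]]
wrist_force: [-0.6, 0.1, -2.1]
grip_width: 64.9
grip_force: 30.0
t 3.6 pos [457.4  64.7 223.5] F [-0.1  0.1 -1.4] grip 65.4 30.0
rel [ 3.862  0.032 -0.018] [ 0.005  0.    -0.036]
```

View pics/j1.png

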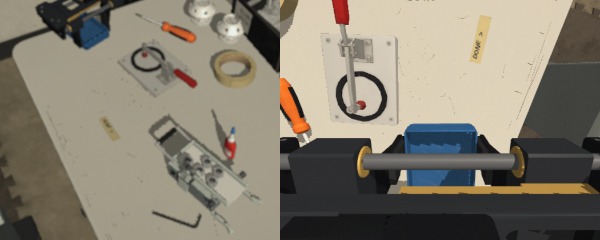

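The tray is gripped at 65 mm. Carrying it past the box at height.

```bash

for i in 1 2 3; do :; done
python3 -m creep '[[0.25,0.01,0,0,0,0,0.6],[0.55,0.01,0,0,0,0,0.6],[0.85,0.01,0,0,0,0,0.6],[0.97,0.01,0,0,0,0,0.6]]' | head -2
python3 -m creep '[[0.25,0.01,0,0,0,0,0.6],[0.55,0.01,0,0,0,0,0.6],[0.85,0.01,0,0,0,0,0.6],[0.97,0.01,0,0,0,0,0.6]]' | head -2
python3 -m creep '[[0.25,0.01,0,0,0,0,0.6],[0.55,0.01,0,0,0,0,0.6],[0.85,0.01,0,0,0,0,0.6],[0.97,0.01,0,0,0,0,0.6]]' | head -2
python3 -m creep '[[0.25,0,0,0,0,0,0.6],[0.55,0,0,0,0,-0.03,0.6],[0.85,0,0,0,0,-0.03,0.6],[0.95,0,0,0,0,-0.03,0.6],[0.95,0,0,0,0,-0.03,0.6]]'
python3 - <<'E'
from h import *
rel([599,-497,76],1.844-np.pi/2-np.pi)
p,d,m=snap('wrist','w2')
cv2.imwrite('pics/w2b.png',cv2.resize(p,(784,588)))
E
```

```text
time_s: 4.0
tool_pos: [493.1, -78.8, 221.9]
time_s: 4.4
tool_pos: [528.7, -220.2, 221.3]
time_s: 4.8
tool_pos: [564.0, -361.4, 220.3]
time_s: 5.3
tool_pos: [599.5, -498.2, 218.7]
orientation: [[0.264, -0.964, -0.006], [-0.964, -0.265, 0.004], [-0.005, 0.005, -1.0]]
wrist_force: [0.8, 0.0, -2.3]
grip_width: 65.4
grip_force: 30.0
t 5.3 pos [ 599.5 -498.2  218.7] F [ 0.8  0.  -2.3] grip 65.4 30.0
rel [-0.003 -0.003  0.951] [ 0.01   0.011 -0.011]
```

View pics/w2b.png

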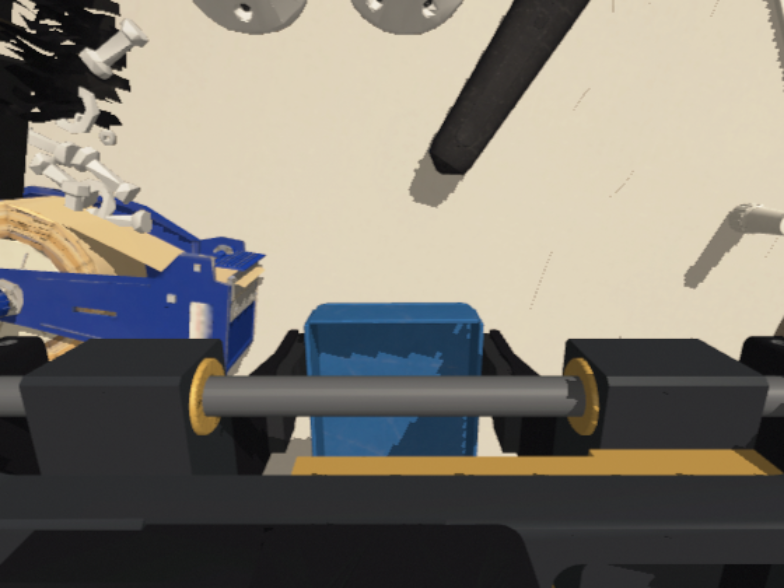

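The wrist camera looks away from the box, and the blue clamp at left may come near the gripper body. Checking its clearance and refining the guides from the top depth before descending.

```bash
python3 - <<'E'
from h import *
m=load('top0');d=m['d'];vv,uu=np.mgrid[0:420,0:560]
r=np.stack([(uu-m['cx'])/m['fx'],-(vv-m['cy'])/m['fy'],-np.ones_like(uu,float)],-1)@m['orientation'].T
W=m['xyz']+r*d[...,None];y=np.array([-.2698,.9629]);x=np.array([.9629,.2698]);o=np.array([555.1,-338.9])
q=W[...,:2]-o;X=q@x;Y=q@y;Z=W[...,2]
k=(d>0)&(Z>40)&(X>60)&(X<220)&(Y<-20)&(Y>-240)
print('near',k.sum(), X[k].min() if k.any() else None)
for a in range(-240,-20,20):
    kk=k&(Y>=a)&(Y<a+20)
    if kk.any():print(a,X[kk].min().round(),Z[kk].max().round())
k=(d>0)&(Z>5)&(Z<25)&(abs(X)<70)&(Y<-26)&(Y>-75)
for a in range(-66,-26,8):
    for s in(-1,1):
        kk=k&(Y>=a)&(Y<a+8)&(X*s>20)
        if kk.any():print('guide',a,s,X[kk].min().round(),X[kk].max().round(),kk.sum(),W[kk].mean(0).round(1))
k=(d>0)&(Z>44)&(Z<80)&(Y<-15)&(Y>-40)&(abs(X)<40);print('lip X',X[k].min(),X[k].max(),'Ymin',np.percentile(Y[k],[0,3,10]))
E
```

```text
near 2484 90.62601846702074
-220 186.0 61.0
-200 102.0 66.0
-180 91.0 69.0
-160 98.0 71.0
-140 102.0 69.0
-120 105.0 68.0
guide -66 -1 -61.0 -45.0 2 [ 520.4 -412.6    6.2]
guide -66 1 26.0 63.0 3 [ 609.1 -388.6    6.2]
guide -58 -1 -44.0 -30.0 8 [ 531.1 -400.     9.3]
guide -58 1 33.0 69.0 10 [ 615.8 -376.3    8.6]
guide -50 -1 -63.0 -36.0 14 [ 526.4 -394.4   10.9]
guide -50 1 42.0 69.0 19 [ 614.6 -370.4    9.4]
guide -42 -1 -70.0 -24.0 14 [ 528.4 -385.8   10.7]
guide -42 1 40.0 65.0 14 [ 608.8 -363.2   10.7]
guide -34 -1 -40.0 -34.0 11 [ 528.1 -378.5   11.9]
guide -34 1 40.0 46.0 13 [ 604.6 -356.4   10.6]
lip X -26.671628262495616 33.06899628718323 Ymin [-23.01155061 -22.3885103  -21.64415974]
```

The clamp is at most 71 mm high, below the body. The lip and guides are centred about 3 mm to +X, so I'm correcting the box axis to 1.861 rad and the hinge to (558,−338).

```bash
python3 - <<'E'
from h import *
rel([596.4,-467.5,92],1.861-1.5*np.pi)
E
```

```text
t 5.35 pos [ 599.6 -496.6  219.6] F [ 0.1 -0.1 -1.3] grip 65.2 30.0
rel [-0.188 -0.035  0.852] [ 0.009  0.011 -0.042]
```

```bash

python3 -m creep '[[-0.1,-0.02,0.3,0,0.01,-0.04,0.6],[-0.19,-0.035,0.55,0,0.01,-0.04,0.6],[-0.19,-0.035,0.75,0,0.01,-0.04,0.6],[-0.19,-0.035,0.85,0,0.01,-0.04,0.6],[-0.19,-0.035,0.85,0,0.01,-0.04,0.6],[-0.19,-0.035,0.85,0,0.01,-0.04,0.6]]'
python3 - <<'E'
from h import *
rel([596.4,-467.5,76],1.861-1.5*np.pi)
p,d,m=snap('top','t2'); cv2.imwrite('pics/t2c.png',cv2.resize(p[120:290,280:500],None,fx=3.5,fy=3.5,interpolation=3))
E
```

```text
time_s: 5.95
tool_pos: [598.8, -467.4, 98.3]
orientation: [[0.288, -0.958, 0.002], [-0.958, -0.288, -0.006], [0.007, -0.001, -1.0]]
wrist_force: [0.2, -0.2, -0.8]
grip_width: 65.4
grip_force: 30.0
t 5.95 pos [ 598.8 -467.4   98.3] F [ 0.2 -0.2 -0.8] grip 65.4 30.0
rel [-0.005  0.016  0.149] [-0.001 -0.013  0.003]
```

View pics/t2c.png

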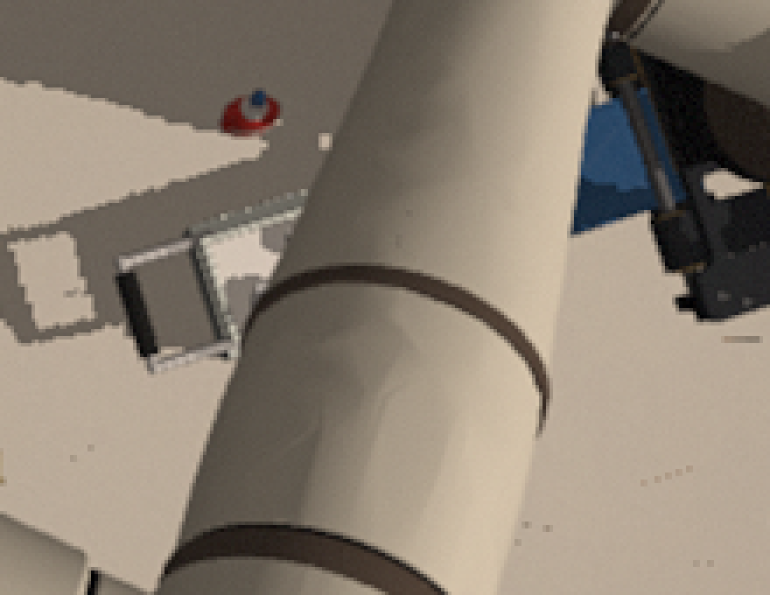

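The arm hides the berth from above, so I'll lower, then slide in while watching the force.

```bash

python3 -m creep '[[0,0.01,0.06,0,-0.01,0,0.6],[0,0.01,0.11,0,-0.01,0,0.6],[0,0.01,0.125,0,-0.01,0,0.6],[0,0.01,0.125,0,-0.01,0,0.6]]'
python3 -m creep '[[-0.06,0,0,0,0,0,0.6],[-0.12,0,0,0,0,0,0.6],[-0.18,0,0,0,0,0,0.6],[-0.2,0,0,0,0,0,0.6],[-0.2,0,0,0,0,0,0.6]]'
python3 - <<'E'
from h import *
for i in range(3): rel([583.8,-425.3,76],1.861-1.5*np.pi); robot.capture('scene')
E
```

```text
time_s: 6.4
tool_pos: [596.3, -467.8, 77.7]
orientation: [[0.287, -0.958, -0.001], [-0.958, -0.287, 0.001], [-0.001, 0.001, -1.0]]
wrist_force: [-0.7, 0.4, -0.7]
grip_width: 64.8
grip_force: 30.0
time_s: 6.9
tool_pos: [588.2, -438.3, 79.0]
orientation: [[0.288, -0.958, 0.0], [-0.958, -0.288, -0.0], [0.0, -0.0, -1.0]]
wrist_force: [-0.3, 0.4, -1.0]
grip_width: 64.9
grip_force: 30.0
t 6.9 pos [ 588.2 -438.3   79. ] F [-0.3  0.4 -1. ] grip 64.9 30.0
rel [-0.091  0.003  0.02 ] [-0.    -0.     0.004]
t 6.95 pos [ 588.3 -438.8   78.9] F [ 0.4 -0.6  0.3] grip 65.4 30.0
rel [-0.095  0.003  0.02 ] [-0.001 -0.001  0.003]
t 7.0 pos [ 588.3 -439.1   78.8] F [ 0.5 -0.2 -0.9] grip 65.4 30.0
rel [-0.096  0.002  0.019] [-0.001 -0.001  0.002]
```

```bash

python3 -m creep '[[-0.03,0,0.015,0,0,0,0.6],[-0.06,0,0.015,0,0,0,0.6],[-0.08,0,0.015,0,0,0,0.6],[-0.08,0,0.015,0,0,0,0.6]]' | grep -v orient
python3 -m creep '[[-0.01,0,0,0,0,0,0.6],[-0.02,0,0,0,0,0,0.6],[-0.03,0,0,0,0,0,0.6],[-0.03,0,0,0,0,0,0.6]]'| grep -v orient
python3 - <<'E'
from h import *
rel([583.8,-425.3,76],1.861-1.5*np.pi)
p,d,m=snap('scene','s3'); cv2.imwrite('pics/s3c.png',cv2.resize(p[180:360,260:460],None,fx=3.3,fy=3.3,interpolation=3))
E
```

```text
time_s: 7.45
tool_pos: [584.4, -427.0, 76.1]
wrist_force: [0.0, -0.6, -0.5]
grip_width: 65.6
grip_force: 30.0
time_s: 7.85
tool_pos: [583.3, -423.1, 76.2]
wrist_force: [0.9, 0.3, -0.5]
grip_width: 65.3
grip_force: 30.0
t 7.85 pos [ 583.3 -423.1   76.2] F [ 0.9  0.3 -0.5] grip 65.3 30.0
rel [0.015 0.001 0.001] [0.    0.    0.002]
```

View pics/s3c.png

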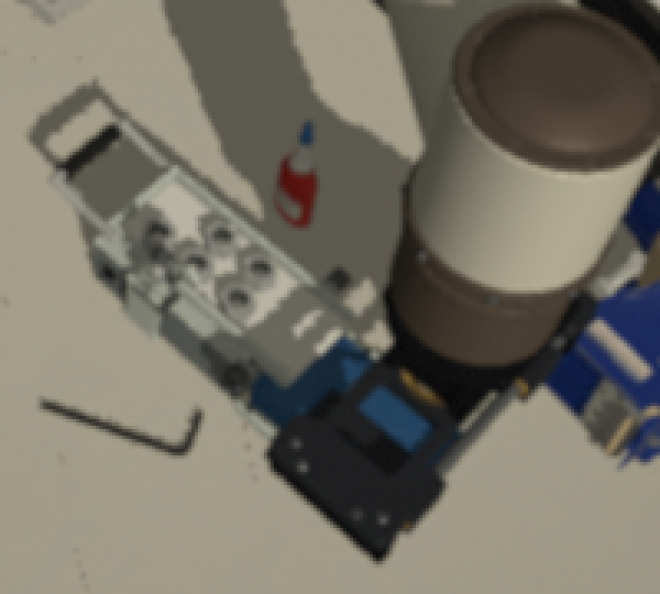

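The tray lies under the lip between the guides. I'll nudge it for contact, then release.

```bash

python3 -m creep '[[-0.01,0,0,0,0,0,0.6],[-0.02,0,0,0,0,0,0.6],[-0.02,0,0,0,0,0,0.6]]'| grep -v orient
python3 -m creep '[[0,0,0,0,0,0,-1],[0,0,0,0,0,0,-1],[0,0,0,0,0,0,-1],[0,0,0,0,0,0,-1]]'| grep -v orient
python3 -m creep '[[0,0,-0.2,0,0,0,-1],[0,0,-0.5,0,0,0,-1],[0,0,-0.8,0,0,0,-1],[0,0,-1,0,0,0,-1],[0,0,-1,0,0,0,-1]]'| head -2
python3 -m creep '[[0.25,-0.25,-0.2,0,0,0,-1],[0.5,-0.5,-0.3,0,0,0,-1],[0.5,-0.8,-0.3,0,0,0,-1],[0.5,-0.8,-0.3,0,0,0,-1],[0.5,-0.8,-0.3,0,0,0,-1]]'| head -2
python3 - <<'E'
from h import *
rel([513,-181,250])
p,d,m=snap('wrist','w4')
p,d,m=snap('top','t4'); q,_,_=snap('scene','s4'); cv2.imwrite('pics/c4.png',np.hstack([cv2.resize(p[130:270,300:460],(457,400),interpolation=3),cv2.resize(q[200:360,270:400],(325,400),interpolation=3)]))
E
```

```text
time_s: 8.2
tool_pos: [582.7, -421.1, 76.7]
wrist_force: [0.1, -3.1, -2.1]
grip_width: 65.3
grip_force: 30.0
time_s: 8.6
tool_pos: [582.5, -420.2, 76.3]
wrist_force: [-0.1, -0.6, 0.3]
grip_width: 84.9
grip_force: 0.0
time_s: 9.1
tool_pos: [584.5, -421.5, 233.5]
time_s: 9.6
tool_pos: [720.3, -456.6, 267.2]
t 9.6 pos [ 720.3 -456.6  267.2] F [-0.1  0.  -0.9] grip 87.1 0.0
rel [-2.158  0.793  0.124] [0. 0. 0.]
```

View pics/c4.png

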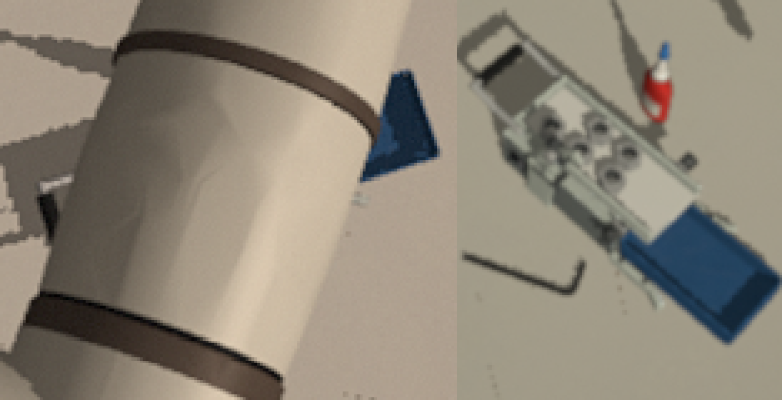

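The push met 3 N and the scene view shows the tray seated and square under the lip. Going to the crossbar next, with the closing line turned along the box's y.

```bash

python3 -m creep '[[-0.3,0.13,0,0,0,0,0],[-0.6,0.26,0,0,0,0,0.2],[-0.9,0.4,0,0,0,0,0.2],[-1,0.4,0,0,0,0,0.2]]'| head -2
python3 -m creep '[[-0.3,0.13,0,0,0,0,0.2],[-0.6,0.26,0,0,0,0,0.2],[-0.9,0.4,0,0,0,0,0.2],[-1,0.4,0,0,0,0,0.2]]'| head -2
python3 -m creep '[[-0.15,0,0,0,0,1,0.2],[-0.15,0,0,0,0,1,0.2],[-0.15,0,0,0,0,1,0.2],[-0.15,0,0,0,0,1,0.2]]'| head -2
python3 -m creep '[[0,0,0,0,0,1,0.2],[0,0,0,0,0,1,0.2],[0,0,0,0,0,1,0.2],[0,0,0,0,0,1,0.2]]'| head -2
python3 -m creep '[[0,0,0,0,0,1,0.2],[0,0,0,0,0,1,0.2],[0,0,0,0,0,1,0.2],[0,0,0,0,0,1,0.2],[0,0,0,0,0,1,0.2]]'| head -2
python3 - <<'E'
from h import *
rel([511,-180,107],1.861)
h=np.array([557.9,-338.1]);y=np.array([np.cos(1.861),np.sin(1.861)]);x=np.array([y[1],-y[0]])
for n in('top0','scene0','s4'):
    m=load(n);d=m['d'];vv,uu=np.mgrid[0:420,0:560]
    r=np.stack([(uu-m['cx'])/m['fx'],-(vv-m['cy'])/m['fy'],-np.ones_like(uu,float)],-1)@m['orientation'].T
    W=m['xyz']+r*d[...,None];q=W[...,:2]-h;X=q@x;Y=q@y;Z=W[...,2]-46;R=np.hypot(Y,Z);A=np.arctan2(Z,Y)
    k=(d>0)&(X<-33)&(X>-62)&(R>60)&(R<100)&(A>.2)&(A<1.4)
    for nm,kk in(('R>79',k&(R>79)),('X<-48',k&(X<-48.5))):
        if kk.sum():print(n,nm,kk.sum(),'A',np.percentile(A[kk],[0,10,50,90,100]).round(2),'R',np.median(R[kk]).round(),'X',np.median(X[kk]).round())
    k=(d>0)&(abs(X)<20)&(Y>150)&(Y<185)&(Z>0);print('bar',X[(d>0)&(Y>160)&(Y<170)&(Z>5)].round().min(),X[(d>0)&(Y>160)&(Y<170)&(Z>5)].round().max(),Y[k].mean().round(1),Y[k].min().round(1),Y[k].max().round(1),Z[k].max().round(1))
E
```

```text
time_s: 10.15
tool_pos: [612.2, -328.6, 272.6]
time_s: 10.55
tool_pos: [512.3, -203.0, 272.6]
time_s: 10.95
tool_pos: [510.5, -183.6, 272.5]
time_s: 11.35
tool_pos: [510.6, -184.0, 272.3]
time_s: 11.85
tool_pos: [510.7, -183.9, 272.2]
t 11.85 pos [ 510.7 -183.9  272.2] F [0.2 0.  0.5] grip 34.8 0.0
rel [-0.009  0.024  1.102] [-0.002  0.003  0.142]
top0 R>79 92 A [0.26 0.48 0.72 0.88 0.99] R 84.0 X -43.0
top0 X<-48 16 A [0.65 0.67 0.72 0.75 0.77] R 84.0 X -51.0
bar -31.0 420.0 166.7 160.2 172.5 20.3
scene0 R>79 88 A [0.23 0.57 0.73 0.91 1.  ] R 84.0 X -45.0
scene0 X<-48 26 A [0.62 0.67 0.72 0.76 0.78] R 83.0 X -53.0
bar -32.0 560.0 164.9 159.9 172.9 19.1
s4 R>79 88 A [0.21 0.57 0.73 0.93 0.99] R 84.0 X -45.0
s4 X<-48 26 A [0.65 0.68 0.72 0.76 0.77] R 83.0 X -53.0
bar -157.0 484.0 164.9 160.4 172.7 20.2
```

```bash

python3 -m creep '[[-0.01,0.025,0.2,0,0,0.14,0.2],[-0.01,0.025,0.4,0,0,0.14,0.2],[-0.01,0.025,0.6,0,0,0.14,0.2],[-0.01,0.025,0.7,0,0,0.14,0.2],[-0.01,0.025,0.7,0,0,0.14,0.2]]'| head -2
python3 -m creep '[[0,0,0.1,0,0,0,0.2],[0,0,0.2,0,0,0,0.2],[0,0,0.3,0,0,0,0.2],[0,0,0.38,0,0,0,0.2],[0,0,0.4,0,0,0,0.2],[0,0,0.4,0,0,0,0.2]]'
python3 -m creep '[[0,0,0,0,0,0,0.9],[0,0,0,0,0,0,0.9],[0,0,0,0,0,0,0.9],[0,0,0,0,0,0,0.9],[0,0,0,0,0,0,0.9]]'
python3 - <<'E'
from h import *
rel([511,-180,107],1.861)
h=np.array([557.9,-338.1]);y=np.array([np.cos(1.861),np.sin(1.861)]);print((robot.get_obs()['tool_pos'][:2]-h)@y)
E
```

```text
time_s: 12.35
tool_pos: [509.8, -179.5, 164.5]
time_s: 12.95
tool_pos: [511.8, -179.4, 106.6]
orientation: [[-0.958, -0.288, 0.0], [-0.288, 0.958, -0.0], [-0.0, -0.0, -1.0]]
wrist_force: [0.0, -0.3, 0.7]
grip_width: 34.8
grip_force: 0.0
time_s: 13.45
tool_pos: [511.3, -177.9, 106.5]
orientation: [[-0.958, -0.287, -0.0], [-0.287, 0.958, 0.002], [-0.0, 0.002, -1.0]]
wrist_force: [-0.5, 8.1, 2.5]
grip_width: 10.9
grip_force: 30.0
t 13.45 pos [ 511.3 -177.9  106.5] F [-0.5  8.1  2.5] grip 10.9 30.0
rel [ 0.006 -0.013 -0.003] [0.004 0.    0.001]
166.8568618479454
```

The crossbar is gripped. Raising it along the arc, slowly where the nuts start to slide.

```bash

python3 -m creep '[[0,-0.005,-0.055,0,0,0,0.9],[0,-0.012,-0.109,0,0,0,0.9],[0,-0.022,-0.164,0,0,0,0.9],[0,-0.035,-0.217,0,0,0,0.9],[0,-0.047,-0.259,0,0,0,0.9],[0,-0.047,-0.259,0,0,0,0.9]]'|grep -v orient
python3 -m creep '[[0,-0.007,-0.021,0,0,0,0.9],[0,-0.014,-0.042,0,0,0,0.9],[0,-0.022,-0.063,0,0,0,0.9],[0,-0.03,-0.084,0,0,0,0.9],[0,-0.038,-0.104,0,0,0,0.9],[0,-0.047,-0.124,0,0,0,0.9],[0,-0.047,-0.124,0,0,0,0.9],[0,-0.047,-0.124,0,0,0,0.9]]'|grep -v orient
python3 - <<'E'
from h import *
rel([511,-180,107],1.861)
q,_,_=snap('scene','s5'); cv2.imwrite('pics/c5.png',cv2.resize(q[180:340,250:420],None,fx=3.5,fy=3.5,interpolation=3))
E
```

```text
time_s: 14.05
tool_pos: [513.1, -184.2, 144.7]
wrist_force: [0.8, 9.8, -2.6]
grip_width: 10.6
grip_force: 30.0
time_s: 14.85
tool_pos: [514.8, -190.2, 162.6]
wrist_force: [-0.4, 11.4, -1.5]
grip_width: 10.9
grip_force: 30.0
t 14.85 pos [ 514.8 -190.2  162.6] F [-0.4 11.4 -1.5] grip 10.9 30.0
rel [0.004 0.07  0.371] [ 0.01  -0.001  0.   ]
```

View pics/c5.png

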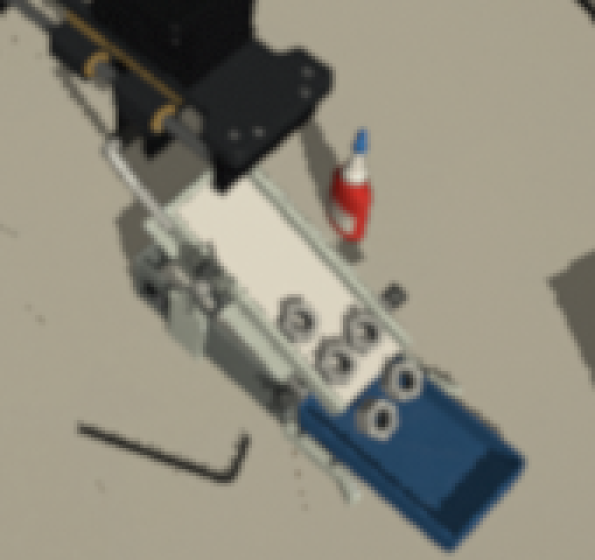

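The nuts are sliding: three are still on the lid and two are going into the tray. Continuing to about 0.70 rad.

```bash

python3 -m creep '[[0,0,0,0,0,0,0.9],[0,0,0,0,0,0,0.9],[0,-0.019,-0.04,0,0,0,0.9],[0,-0.045,-0.089,0,0,0,0.9],[0,-0.073,-0.136,0,0,0,0.9],[0,-0.103,-0.182,0,0,0,0.9],[0,-0.136,-0.226,0,0,0,0.9],[0,-0.136,-0.226,0,0,0,0.9]]'|grep -v orient
python3 -m creep '[[0,-0.035,-0.043,0,0,0,0.9],[0,-0.071,-0.084,0,0,0,0.9],[0,-0.071,-0.084,0,0,0,0.9],[0,-0.071,-0.084,0,0,0,0.9],[0,-0.071,-0.084,0,0,0,0.9]]'|grep -v orient
python3 - <<'E'
from h import *
rel([511,-180,107],1.861)
h=np.array([557.9,-338.1]);y=np.array([np.cos(1.861),np.sin(1.861)]);x=np.array([y[1],-y[0]])
s=robot.get_obs()['tool_pos'];Y=(s[:2]-h)@y;Z=s[2]-51-46;print('lid',Y,Z,np.arctan2(Z,Y)-np.arctan2(10,165),np.hypot(Y,Z))
q,_,_=snap('scene','s6'); cv2.imwrite('pics/c6.png',cv2.resize(q[200:340,270:420],None,fx=4,fy=4,interpolation=3))
m=load('s6');d=m['d'];vv,uu=np.mgrid[0:420,0:560]
r=np.stack([(uu-m['cx'])/m['fx'],-(vv-m['cy'])/m['fy'],-np.ones_like(uu,float)],-1)@m['orientation'].T
W=m['xyz']+r*d[...,None];Q=W[...,:2]-h;X=Q@x;Yb=Q@y;Zb=W[...,2]-46
k=(d>0)&(abs(X)<22)&(Yb>0)&(Yb<75)&(Zb>-5)&(Zb<90);c=np.polyfit(Yb[k],Zb[k],1);print('plate',k.sum(),np.arctan(c[0]),c[1])
E
```

```text
time_s: 15.7
tool_pos: [520.2, -208.7, 197.6]
wrist_force: [-3.4, 17.7, 5.1]
grip_width: 11.0
grip_force: 30.0
time_s: 16.2
tool_pos: [522.8, -218.1, 210.2]
wrist_force: [-4.1, 19.3, 8.2]
grip_width: 10.9
grip_force: 30.0
t 16.2 pos [ 522.8 -218.1  210.2] F [-4.1 19.3  8.2] grip 10.9 30.0
rel [0.002 0.26  0.69 ] [ 0.017 -0.003  0.002]
lid 125.02741439962743 113.15405310938374 0.6750573115607158 168.62886492690805
plate 969 0.663883261532201 2.1080014095505133
```

View pics/c6.png

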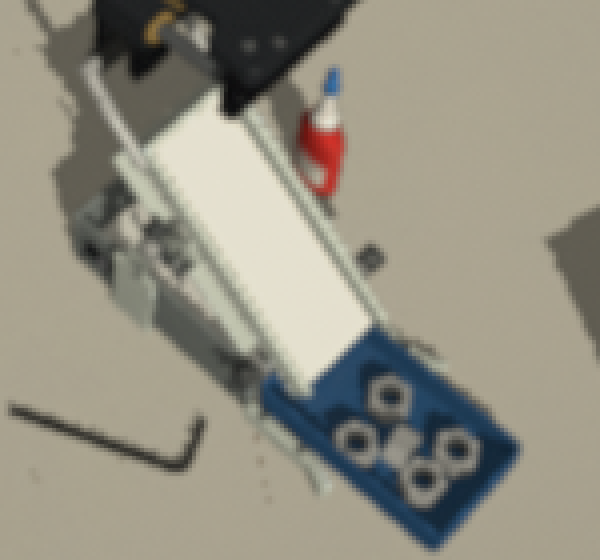

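All five nuts are in the tray and the lid reads about 0.665 rad from its plate. One more numeric check of the clip angle in the same camera frame, including a check of the bow radius.

```bash
python3 - <<'E'
from h import *
from scipy.optimize import least_squares
h=np.array([557.9,-338.1]);y=np.array([np.cos(1.861),np.sin(1.861)]);x=np.array([y[1],-y[0]])
for n in('scene0','s4','s6'):
    m=load(n);d=m['d'];vv,uu=np.mgrid[0:420,0:560]
    r=np.stack([(uu-m['cx'])/m['fx'],-(vv-m['cy'])/m['fy'],-np.ones_like(uu,float)],-1)@m['orientation'].T
    W=m['xyz']+r*d[...,None];Q=W[...,:2]-h;X=Q@x;Y=Q@y;Z=W[...,2]-46;R=np.hypot(Y,Z);A=np.arctan2(Z,Y)
    k=(d>0)&(X<-39)&(X>-47)&(R>65)&(R<95)&(((A>.15)&(A<.55))|((A>.9)&(A<1.4)))
    print(n,'bow',k.sum(),R[k&(A<.55)].mean().round(1),R[k&(A>.9)].mean().round(1),'top Z',Z[k].max().round(1))
    k=(d>0)&(X<-47)&(X>-58)&(R>55)&(R<95)&(A>.4)&(A<1)
    print(' clip',k.sum(),'Y,Z',Y[k].mean().round(1),Z[k].mean().round(1),'A',A[k].mean().round(3),'R',np.percentile(R[k],[5,50,95]).round(),'X',X[k].mean().round(1))
    k=(d>0)&(abs(X)<24)&(Y>-15)&(Y<5)&(abs(Z)<15);print(' plate near hinge Z',np.median(Z[k]).round(1))
E
```

```text
scene0 bow 50 77.7 78.4 top Z 69.4
 clip 42 Y,Z 62.4 54.0 A 0.714 R [73. 83. 92.] X -50.5
 plate near hinge Z 2.9
s4 bow 46 77.5 78.3 top Z 69.5
 clip 42 Y,Z 61.4 53.4 A 0.716 R [72. 82. 92.] X -50.6
 plate near hinge Z 3.2
s6 bow 48 77.6 78.2 top Z 69.6
 clip 46 Y,Z 61.4 53.3 A 0.715 R [71. 82. 92.] X -50.3
 plate near hinge Z -1.9
```

The bow radius agrees at both ends and the clip reads 0.715 rad, so the lid needs about 0.045 rad more.

```bash

python3 -m creep '[[0,-0.01,-0.025,0,0,0,0.9],[0,-0.02,-0.045,0,0,0,0.9],[0,-0.02,-0.045,0,0,0,0.9],[0,-0.02,-0.045,0,0,0,0.9],[0,-0.02,-0.045,0,0,0,0.9]]'|grep -v orient
cat > lid.py <<'E'
from h import *
h=np.array([557.9,-338.1]);y=np.array([np.cos(1.861),np.sin(1.861)]);x=np.array([y[1],-y[0]])
snap('scene','s7');m=load('s7');d=m['d'];vv,uu=np.mgrid[0:420,0:560]
r=np.stack([(uu-m['cx'])/m['fx'],-(vv-m['cy'])/m['fy'],-np.ones_like(uu,float)],-1)@m['orientation'].T
W=m['xyz']+r*d[...,None];Q=W[...,:2]-h;X=Q@x;Y=Q@y;Z=W[...,2]-46
k=(d>0)&(abs(X)<22)&(Y>0)&(Y<75)&(Z>-5)&(Z<90);c=np.polyfit(Y[k],Z[k],1);print('plate',np.arctan(c[0]),c[1])
s=robot.get_obs()['tool_pos'];print('arm',np.arctan2(s[2]-97,(s[:2]-h)@y-2)-np.arctan2(10,165))
p=cv2.imread('pics/s7.png').astype(int);t=(d>0)&(abs(X)<33)&(Y<-30)&(Y>-112)&(p[...,0]-p[...,2]<25);Zt=Z+46
k=t&(Zt>6);print('nuts px',k.sum(),'X',X[k].min(),X[k].max(),'Y',Y[k].min(),Y[k].max(),'Zmax',Zt[k].max())
b=(d>0)&(p[...,0]-p[...,2]>40)&(abs(X)<60)&(Y<-30)&(Y>-140)&(Zt>12);print('tray rim X',X[b].min(),X[b].max(),'Ymin',np.percentile(Y[b],2))
E
python3 lid.py
```

```text
time_s: 16.75
tool_pos: [524.1, -222.6, 215.8]
wrist_force: [-2.4, 10.2, 0.1]
grip_width: 11.0
grip_force: 30.0
plate 0.7071411647885281 2.1392117680262177
arm 0.7265219450884242
nuts px 448 X -32.75843058836802 32.80129756743558 Y -107.54024793210476 -30.676169423238218 Zmax 24.62013471015723
tray rim X -34.194716439349904 32.128481407529556 Ymin -107.47428707906538
```

```bash

python3 -m creep '[[0,0,0,0,0,0,0.9],[0,0,0,0,0,0,0.9],[0,0,0,0,0,0,0.9],[0,0,0,0,0,0,0.9],[0,0,0,0,0,0,0.9],[0,0,0,0,0,0,0.9],[0,0,0,0,0,0,0.9],[0,0,0,0,0,0,0.9]]'|grep -v orient
python3 lid.py; python3 -c "
from plant import robot
print(robot.close_job())"
```

```text
time_s: 17.6
tool_pos: [524.1, -222.5, 215.7]
wrist_force: [-2.4, 11.0, 1.0]
grip_width: 11.4
grip_force: 30.0
plate 0.7046456837467717 2.325806365965191
arm 0.7261599356996973
nuts px 460 X -32.83203146107357 32.86528468942612 Y -107.4599740917404 -30.72982197811378 Zmax 24.36429742190728
tray rim X -34.354216429072956 32.29767302621057 Ymin -107.4387142755442
the job is handed in; nothing more can be done
None
```

The job is handed in at 17.6 s (no verdict was returned): the tray is home under the lip, all five nuts are in it, and the gripper is holding the lid at about 0.71 rad against a clip measured at 0.715; I viewed 11 pictures, one over the limit of 10.

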